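Lock a lifting key in a die block and tug-test it

ROBOT

A 7-joint arm with a two-finger parallel gripper is mounted at the origin on the work surface; the furniture and walls round the work are solid. World frame = base frame: x ahead of the robot, y to its left, z up, the work surface at z = 0. Lengths are in m, angles in degrees, forces in N, time in s.
With the tool pointing down it reaches from about 0.4 to 0.925 m from the base axis. Payload 4.1 kg.
Tool frame: the origin (TCP) lies midway between the tips of the shut fingers; the grasp point (between the pads) lies 19 mm behind it (arm.pinch_z is the distance from the TCP to the grasp point, in m); x points along the fingers, y is the direction in which the jaws open and shut, and the axes are right-handed (so a half turn about x gives the same grasp; the last joint's range is limited). The gripper opens to 85 mm and grips with 20 to 120 N. Pads are 22 mm wide; open, the fingers measure 114 mm over their backs; the gripper's body (76 mm by 85 mm) begins 54 mm behind the grasp point. The pads swing forward as they close: fully open they stand 13 mm farther back than shut.
Start: joints at [-82.964, 22.827, 2.584, 88.041, -1.071, 69.15, -2.905], TCP at [0.143, 0.634, 0.207] pointing down, gripper open.
Joint ranges: [-161.44, 161.44], [-28.35, 127.94], [-78.24, 83.42], [0, 140.83], [-78.03, 258.03], [13.02, 114.36], [-168.23, 168.23]. Speed limits (degrees/s): [147.25, 147.25, 180, 180, 180, 180, 180].

INTERFACE

Orientations are given as a 3x3 rotation matrix whose columns are the frame's x, y, z axes.
In Python, from rig import arm gives the robot as it stands. The module is installed in compiled form; this text tells all that it offers.
- The arm moves only by the tool play_rows, never from a script. Its argument "plan" is a list of rows, each a list of 3 entries, a list of its own where there are three numbers: the shift along the tool's x, y, z in cm, then the turn about the tool's x in degrees, then the opening, from -1 (shut) to 1 (fully open), so that 0 is half open. A call has 1 to 12 rows; each row is the pose to reach, as a shift and turn from the pose measured when the call began, along the tool's axes at that moment; what a row does not reach only later rows make up. A row lasts 1/8 s, in which the tool goes at most 62.5 mm and 10.7 degrees, less where a joint would pass 70% of its speed; a pose out of reach is approached as far as the arm can. A call with a gripper value outside its range is refused whole. The fingers move at their own pace and stop on an object; the grip force is fixed at half the most. Time passes only in rows, so rows that repeat a pose let the fingers close. It gives the time, the measured TCP pose, the force and the opening at its end, in the units of the state.
- arm.state(): the state, without advancing time (a new reading comes with each control period).
- arm.grab_frame(name): name is "scene" or "top" or "wrist"; returns a dict with "image" (480x640x3 uint8, red, green, blue), "z_map" (480x640 float32, m along the optical axis (not along the pixel's ray), 0 where there is no reading), "K" (3x3 intrinsics, pixels), "k1" (the pictures are not rectified: a ray, as slopes to the right and down, at radius r is drawn at 1 + k1 r^2 times it, then the intrinsics apply), "T" (4x4, takes a point from camera to world coordinates). Camera axes: x right, y up, looking along -z (the intrinsics and any distortion apply to the point x, -y, -z); pixel columns grow to the right and rows downward; lengths in m; the calibration is good to about 2 mm. A picture is of the moment at which its call begins.
- arm.finish_job(): hands the job in, once; it reports no verdict.
The state is a dict: "clock": time; "joints": joint angles; "qd": joint speeds; "joint_torque": joint torques, N m; "tool_pos": TCP position; "orientation": TCP orientation; "force": force on the tool from outside, world axes, zero at the start; "moment": the same for the moment, N m; "gripper_width": finger opening in m.
Only numpy, scipy, OpenCV 4.12 (cv2) and the standard library are available. Lean on these libraries where they do the work, as an engineer would, in place of code of your own. Each camera call takes 0.05 s, during which the arm holds its last target. There are 200 camera calls.

TASK

Take the T-handled lifting key out of its wooden rest, put it fully down into the keyhole in the steel cover of the die block and give it a quarter turn so that its cross lug is caught under the cover. Then prove that it holds: pull straight up on it with slowly rising force to about 15 N (never more than 25 N on the cover), keep that pull for half a second, let the key sink back and leave it standing locked in the block. Leave the other things on the bench alone.

Things in the scene. Friction and masses are not known exactly. Their poses are not given: they have to be found in the camera images.
- key: Dark steel lifting key, 78 mm tall, 0.2 kg (+-20 percent), loose; stands in the wooden rest at the start. Origin: centre of its foot; z up the shank; x along T handle and cross lug (parallel; half a turn looks the same). From the foot: tip tapering from 10 to 16 mm diameter over 6 mm; lug 36 mm (x) by 9 mm (y) from 8 to 16 mm; shank 16 mm diameter to 40 mm; neck 11 mm; handle at the top.
- handle (a point): Centre of the key's T handle bar, 70 mm above the key's foot; axes as the key. The bar is 60 mm (x) by 14 mm (y) by 16 mm (z): grasp it across its 14 mm.
- rest: Fixed light wooden block, 100 x 66 x 34 mm (x, y, z); origin at the centre of its underside. The key stands loosely in a plain slot in its top, 40 mm (x) by 20 mm (y), 24 mm deep, foot 10 mm above the bench, and may lean or be turned by a few degrees.
- die_block: Fixed aluminium block 120 x 96 mm (x, y), with its cover 54 mm tall; origin at the centre of its underside. Under the cover is a 52 mm square cavity whose floor is 20 mm above the bench.
- cover: Rigid steel cover plate of the die block, 120 x 96 x 14 mm, with a 4 mm high screw head at each corner; underside 40 mm, top 54 mm above the bench; origin at the centre of its underside, axes as the die block. In its middle the keyhole, right through, unchamfered: a 19 mm square hole for the shank with a wing on either side along x for the lug, 40 mm (x) by 14 mm (y) over all.
- slot (a point): Centre of the keyhole at the cover's top face; x along the wings, z up. Fully down, the key's foot is 34 mm below this point, the handle's centre 36 mm above it, and it turns freely either way, no stop; 60 to 90 degrees off the wings is locked. Locked, it can rise 4 mm until its lug meets the cover, which does not give; the pull there adds to the key's weight. Let go, it drops back.
- hub: Bystander: loose light-grey turned disc, 86 mm diameter, 46 mm high, towards the right of the bench. Origin at the centre of its underside.
- black_block: Bystander: loose blackened steel block with a bright top, 42 x 72 x 49 mm, at the far side of the bench. Origin at the centre of its underside.
- brass_bush: Bystander: loose yellowish flanged bush, 54 mm diameter, 44 mm high, at the far side of the bench. Origin at the centre of its underside.
Things that resemble listed ones, but are neither listed nor needed, are in the scene too. Of the things shaped like the key, the steel one is meant.

How it is judged (in metres and radians):
On the way, in this order (a step that is already met when the one before it is completed fails the run):
1. the key is down in the keyhole, its lug below the cover plate and still in line with the wings (within 20 degrees) (z of key in the frame of slot below -0.029 m and horizontal distance between key and slot below 0.006 m and angle between the x axis of key and the x axis of slot, either way round below 0.35 rad), for 0.1 s.
2. the key is turned by at least 55 degrees from the wings, its lug below the cover plate (z of key in the frame of slot below -0.029 m and horizontal distance between key and slot below 0.006 m and angle between the x axis of key and the x axis of slot, either way round above 0.96 rad), for 0.1 s.
3. the locked key is pulled up against the cover with at least 10 N for 0.4 s (contact force between key and cover above 10 N and z of key in the frame of slot between -0.0315 and -0.026 m and angle between the x axis of key and the x axis of slot, either way round above 0.96 rad), for 0.4 s.
At the end, for the whole second after the job is handed in: The key stands at rest in the keyhole of the die block, fully down (foot within 1.5 mm of the cavity floor), upright within 9 degrees, within 6 mm of the keyhole's centre and turned at least 55 degrees away from the wings (z of key in the frame of slot below -0.0325 m and horizontal distance between key and slot below 0.006 m and angle between the x axis of key and the x axis of slot, either way round above 0.96 rad and angle between key's own z axis and vertical below 0.15 rad and linear speed of key below 0.02 m/s); the robot touches nothing.
It fails at once if the key strains the cover with more than 25 N (contact force between key and cover above 25 N).
It fails at once if a bystander (hub, black block or brass bush) is moved by more than 20 mm (distance of any of hub, black_block, brass_bush from where it was at the start of the episode above 0.02 m).
It also fails if it takes over 61 s, if anything falls off the work surface, if the arm or the gripper's body presses on something with over 40 N, if the wrist force passes 120 N, or if a joint passes its speed limit or range.

## Working session

There is one attempt and no reset: what is moved stays moved. The work goes in short steps, Python scripts to look and compute and a tool call to move; the robot and the scene stay as the last step left them, time stands still between calls to the robot, and variables do not carry over. Pictures are saved under pics/ and viewed, about 8 in all and at most 12, crops included, and the job is handed in when it is done.

Besides the shell and the picture viewer there is one more tool, called after "Emit:" in YAML: its name, and indented under it one key for each argument. play_rows: Moves the arm, as the interface text tells. Its arguments: {"type":"object","properties":{"plan":{"type":"array"}},"required":["plan"]}

```bash
mkdir -p pics
cat > h.py <<'E'
import numpy as np, cv2
from rig import arm
def save(f,n,box=None,sc=1):
    im=f["image"]
    if box: u0,v0,u1,v1=box; im=im[v0:v1,u0:u1]
    im=cv2.resize(im,None,fx=sc,fy=sc,interpolation=cv2.INTER_CUBIC)
    cv2.imwrite(f"pics/{n}.png",im[:,:,::-1])
def ray(f,u,v):
    K=np.array(f["K"]);k=f["k1"]
    d=np.array([(u-K[0,2])/K[0,0],(v-K[1,2])/K[1,1]]);s=d.copy()
    for _ in range(20): s=d/(1+k*(s@s))
    T=np.array(f["T"]); return T[:3,3],T[:3,:3]@np.array([s[0],-s[1],-1.0])
def onz(f,u,v,z):
    o,d=ray(f,u,v); return o+d*(z-o[2])/d[2]
def dep(f,u,v,r=1):
    p=f["z_map"][int(v)-r:int(v)+r+1,int(u)-r:int(u)+r+1]; p=p[p>0]
    o,d=ray(f,u,v); return o+d*np.median(p) if p.size else None
def proj(f,P):
    T=np.array(f["T"]);K=np.array(f["K"]); c=T[:3,:3].T@(np.array(P)-T[:3,3]); s=np.array([c[0],-c[1]])/-c[2]
    s=s*(1+f["k1"]*(s@s)); return s[0]*K[0,0]+K[0,2],s[1]*K[1,1]+K[1,2]
E
python3 - <<'E'
from h import *
import pickle
print(arm.state(), arm.pinch_z)
fs={n:arm.grab_frame(n) for n in("scene","top","wrist")}
pickle.dump(fs,open("f0.pkl","wb"))
for n,f in fs.items(): print(n,np.round(f["K"],1).tolist(),f["k1"],np.round(f["T"],3).tolist())
im=np.vstack([cv2.resize(fs[n]["image"],(800,600)) for n in("top",)])
save(fs["top"],"top0",sc=1.25); save(fs["scene"],"scene0",sc=1.25)
E
```

```text
{'clock': 0.0, 'joints': array([-82.96194882,  22.8728698 ,   2.57972838,  88.11524743,
        -1.0718452 ,  69.15009662,  -2.90397561]), 'qd': array([ 0.02211803,  0.04530437,  0.01054105, -0.00186088, -0.03107236,
        0.02155769, -0.05037455]), 'joint_torque': array([-8.54540826e-05, -4.75137019e+01,  1.36475030e+00, -2.54219699e+01,
        1.16214468e-02,  9.36753902e-03, -4.31128584e-06]), 'tool_pos': array([0.14283691, 0.63340016, 0.20574428]), 'orientation': array([[-3.12407925e-04,  2.19891503e-01,  9.75524284e-01],
       [-1.96615876e-03,  9.75522311e-01, -2.19891688e-01],
       [-9.99998018e-01, -1.98673153e-03,  1.27580705e-04]]), 'force': array([-0.48479409,  0.31901185, -0.41220657]), 'moment': array([-0.00431602, -0.00556184, -0.01445363]), 'gripper_width': 0.0854888985656787} 0.0187
scene [[491.1, 0.0, 313.8], [0.0, 491.1, 241.7], [0.0, 0.0, 1.0]] -0.10213160467469053 [[-0.888, 0.335, -0.316, 0.216], [-0.46, -0.649, 0.606, 0.472], [-0.002, 0.683, 0.73, 0.768], [0.0, 0.0, 0.0, 1.0]]
top [[490.1, 0.0, 318.6], [0.0, 490.1, 232.5], [0.0, 0.0, 1.0]] -0.13917968872355907 [[0.027, 0.989, -0.147, 0.368], [-0.999, 0.03, 0.013, -0.083], [0.017, 0.147, 0.989, 1.083], [0.0, 0.0, 0.0, 1.0]]
wrist [[368.3, 0.0, 312.0], [0.0, 368.3, 237.3], [0.0, 0.0, 1.0]] 0.013449210052382352 [[0.221, -0.94, -0.26, 0.077], [0.975, 0.213, 0.059, 0.649], [-0.0, -0.266, 0.964, 0.373], [0.0, 0.0, 0.0, 1.0]]
```

View pics/top0.png

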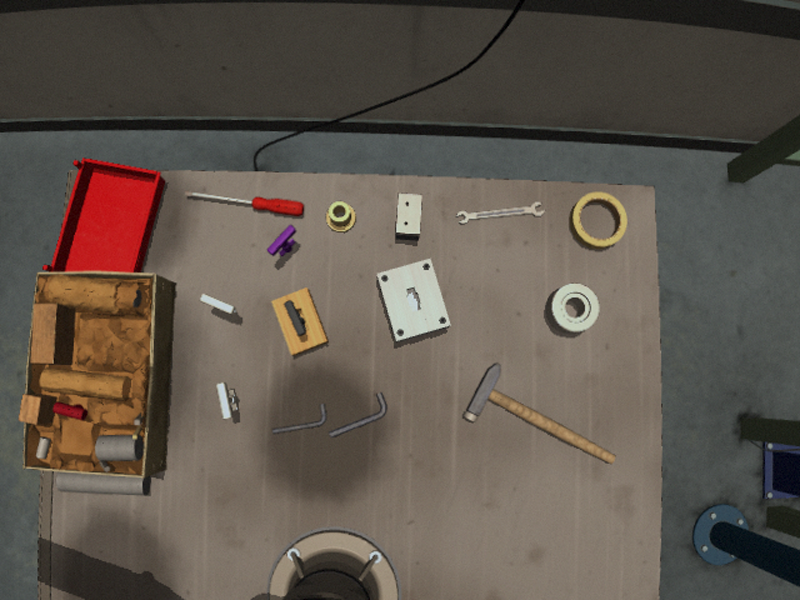

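View pics/scene0.png

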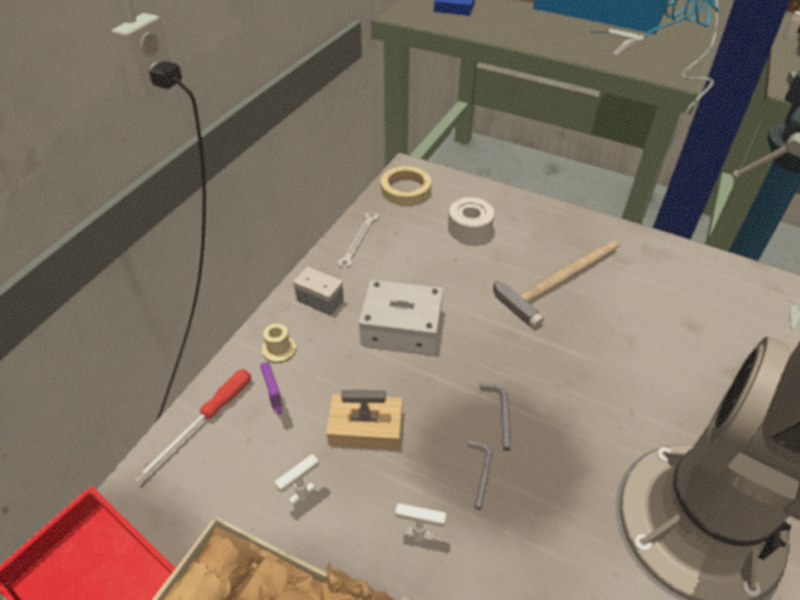

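The top view shows the rest with the dark key at (299,320) and the die block at (413,300). The hub is at (575,307), the black block at (408,215) and the bush at (341,215). Things that could be taken for the key (pixels in the enlarged top view):
- the dark one in the rest at (295,318)
- a purple one at (283,240)
- white ones at (217,303) and (228,400)

The steel one is the one in the rest, and I'll check that in a crop.

Run:
```python
from h import *
import pickle
fs=pickle.load(open("f0.pkl","rb"));t=fs["top"];s=fs["scene"]
a=t["image"][200:300,200:380]; b=s["image"][210:370,240:380]
im=np.hstack([cv2.resize(a,(500,int(500*100/180))), cv2.resize(b,(243,278))])
cv2.imwrite("pics/crop1.png",im[:,:,::-1])
for n,u,v in [("rest",239.,256.),("keytop",236,254),("die",331,240),("purple",226,192),("hub",460,246),("blk",327,172),("bush",272,172),("carton rim R",133,230),("carton mid",80,300),("red",100,170),("white1",174,243),("white2",182,320)]:
    p=dep(t,u,v); print(n,None if p is None else p.round(3))
z=t["z_map"]; 
pts=np.array([dep(t,u,v,0) if z[v,u]>0 else [np.nan]*3 for v in range(210,400,6) for u in range(10,150,6)])
print("box max", np.nanmax(pts,0), np.nanmin(pts,0))
hsv=cv2.cvtColor(t["image"],cv2.COLOR_RGB2HSV)
print(hsv[256,228],hsv[254,236],hsv[240,315],hsv[240,331],hsv[210,300])
```

```text
Traceback (most recent call last):
ValueError: all the input array dimensions except for the concatenation axis must match exactly, but along dimension 0, the array at index 0 has size 277 and the array at index 1 has size 278
```

Run:
```python
from h import *
import pickle
fs=pickle.load(open("f0.pkl","rb"));t=fs["top"];s=fs["scene"]
a=t["image"][200:300,200:380]; b=s["image"][210:370,240:380]
im=np.hstack([cv2.resize(a,(500,278)), cv2.resize(b,(243,278))])
cv2.imwrite("pics/crop1.png",im[:,:,::-1])
for n,u,v in [("rest",225.,256.),("keytop",236,254),("die",315,240),("purple",226,192),("hub",450,246),("blk",327,172),("bush",272,172),("carton rim R",133,230),("carton mid",80,300),("red",100,170),("white1",174,243),("white2",182,320)]:
    p=dep(t,u,v); print(n,None if p is None else p.round(3))
z=t["z_map"]; 
pts=np.array([dep(t,u,v,0) if z[v,u]>0 else [np.nan]*3 for v in range(210,400,6) for u in range(10,150,6)],float)
print("box max", np.nanmax(pts,0), np.nanmin(pts,0))
hsv=cv2.cvtColor(t["image"],cv2.COLOR_RGB2HSV)
print(hsv[256,225],hsv[254,236],hsv[240,315],hsv[240,331],hsv[210,300])
```

```text
rest [0.467 0.104 0.033]
keytop [0.467 0.072 0.088]
die [ 0.505 -0.089  0.053]
purple [0.598 0.101 0.078]
hub [ 0.502 -0.383  0.041]
blk [ 0.656 -0.111  0.047]
bush [0.665 0.013 0.001]
carton rim R [0.516 0.307 0.045]
carton mid [0.36  0.391 0.096]
red [0.661 0.417 0.001]
white1 [0.487 0.204 0.078]
white2 [0.329 0.179 0.073]
box max [0.71628787 1.20160056 0.13656281] [-0.0577916   0.2659114  -0.86215656]
[ 19 137 192] [10 19 79] [ 58  17 207] [101  24 215] [ 16  51 135]
```

View pics/crop1.png

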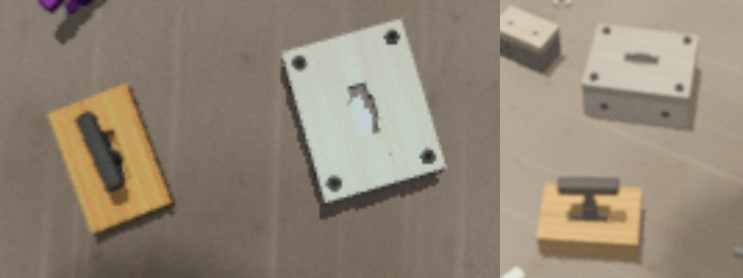

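The crop confirms the key: dark steel, in the wooden rest, handle centre at about (103,150), with the block's keyhole at (363,108). Next I'll move the wrist camera over the rest, going up first.

Emit:
play_rows:
  plan:
    - [[-5,0,0],0,1]
    - [[-5,-4,4],-5,1]
    - [[-5,-10,9],-10,1]
    - [[-5,-15,14],-18,1]
    - [[-5,-20,18.5],-25,1]
    - [[-5,-25,23],-32,1]
    - [[-5,-30,28],-37,1]
    - [[-5,-35,32],-37,1]
    - [[-5,-40,37],-37,1]
    - [[-5,-44,41],-37,1]
    - [[-5,-47.6,44],-37,1]
    - [[-5,-47.6,44],-37,1]

```text
clock: 1.65
tool_pos: [0.4684, 0.0685, 0.2569]
orientation: [[0.0, -0.406, 0.914], [-0.002, 0.914, 0.406], [-1.0, -0.002, -0.001]]
force: [-0.3, -0.1, 0.8]
gripper_width: 0.0855
```

Run:
```python
from h import *
import pickle
w=arm.grab_frame("wrist"); pickle.dump(w,open("w1.pkl","wb")); save(w,"w1")
print(arm.state()["joints"].round(1), np.round(w["T"],3).tolist())
print(proj(w,[.467,.072,.088]),proj(w,[.468,.07,.034]))
```

```text
[-42.1   2.2  29.8 107.7  -0.9  70.3 101.8] [[-0.406, -0.881, -0.244, 0.407], [0.914, -0.391, -0.107, 0.042], [-0.001, -0.266, 0.964, 0.424], [0.0, 0.0, 0.0, 1.0]]
(np.float64(315.4972296161371), np.float64(210.41923754359965)) (np.float64(312.99439551857853), np.float64(200.5983623137498))
```

View pics/w1.png

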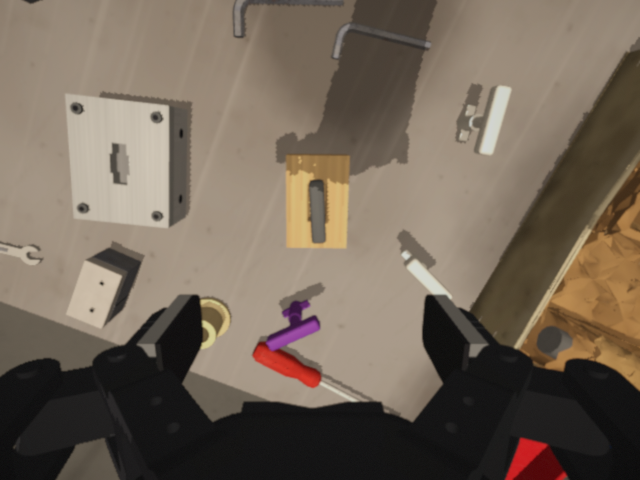

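The wrist view shows the key's handle at (318,211) on the rest, the keyhole at (120,163) and the screws at about (77,108), (156,117), (82,208) and (157,215).

```bash
cat > m.py <<'E'
from h import *
def handle(f,c,r=45):
    "dark bar near pixel c: rect centre and end points"
    g=cv2.cvtColor(f["image"],cv2.COLOR_RGB2HSV); m=((g[...,2]<115)&(g[...,1]<90)).astype(np.uint8)
    z=np.zeros_like(m); u,v=map(int,c); z[v-r:v+r,u-r:u+r]=1
    # bar top only: depth-based height above 75 mm
    Z=np.zeros_like(m)
    for y in range(v-r,v+r):
        for x in range(u-r,u+r):
            p=dep(f,x,y,0)
            if p is not None and p[2]>0.08: Z[y,x]=1
    m=m*z*Z
    n,l,s,_=cv2.connectedComponentsWithStats(m); k=1+np.argmax(s[1:,4])
    (cx,cy),wh,a=cv2.minAreaRect(np.argwhere(l==k)[:,::-1].astype(np.float32))
    b=cv2.boxPoints(((cx,cy),wh,a)); return (cx,cy),wh,b,np.argwhere(l==k)[:,::-1]
def tri(f,a,g,b):
    o1,d1=ray(f,*a);o2,d2=ray(g,*b); A=np.stack([d1,-d2],1); t=np.linalg.lstsq(A,o2-o1,rcond=None)[0]
    p,q=o1+d1*t[0],o2+d2*t[1]; return (p+q)/2,np.linalg.norm(p-q)
def screws(f,approx):
    g=cv2.cvtColor(f["image"],cv2.COLOR_RGB2GRAY); out=[]
    for u,v in approx:
        u,v=int(u),int(v);w=g[v-8:v+9,u-8:u+9].astype(float); k=w<0.65*np.median(w)
        n,l,s,c=cv2.connectedComponentsWithStats(k.astype(np.uint8)); j=1+np.argmin(np.hypot(*(c[1:]-8).T)-s[1:,4]*.05)
        out.append(c[j]+[u-8,v-8])
    return np.array(out)
E
python3 - <<'E'
from m import *
import pickle
w=pickle.load(open("w1.pkl","rb"));t=pickle.load(open("f0.pkl","rb"))["top"]
H={}
for n,f,c in(("w",w,(318,211)),("t",t,(236,254))):
    c,wh,b,px=handle(f,c); H[n]=c
    P=np.array([onz(f,*p,.088) for p in b]); e=[P[1]-P[0],P[2]-P[1]]; L=[np.linalg.norm(x) for x in e]; d=e[int(np.argmax(L))]
    D=np.array([dep(f,*p,0) for p in px]); 
    A=np.c_[D[:,:2]-D[:,:2].mean(0),np.ones(len(D))]; pl=np.linalg.lstsq(A,D[:,2],rcond=None)[0]
    print(n,"px",np.round(c,1),"xy@.088",onz(f,*c,.088).round(4),"size",np.round(L,4),"ang",np.degrees(np.arctan2(d[1],d[0]))%180,"meanz",D.mean(0).round(4),"slope deg",np.degrees(pl[:2]).round(1))
print("tri handle",tri(w,H["w"],t,H["t"]))
S={"w":screws(w,[(77,108),(156,117),(157,215),(82,208)]),"t":screws(t,[(275,223+0),(308,213.5),(320,266),(354,256)])}
E=np.array([(308,223),(341,213),(354,256),(320,266)]); 
S["t"]=screws(t,E)
for n,f in(("w",w),("t",t)):
    P=np.array([onz(f,*p,.058) for p in S[n]]); print(n,S[n].round(1).tolist()); print(P.round(4).tolist(),"centre",P.mean(0).round(4))
    e=[np.linalg.norm(P[i]-P[i-1]).round(4) for i in range(4)];print(e)
E
```

```text
w px [317.4 210.6] xy@.088 [0.4665 0.0737 0.088 ] size [0.0129 0.0578] ang 27.58143496587924 meanz [0.4678 0.0745 0.0875] slope deg [-0.3  2.1]
t px [235.5 254. ] xy@.088 [0.4668 0.0726 0.088 ] size [0.0125 0.0583] ang 26.881060494437264 meanz [0.4669 0.0727 0.0872] slope deg [-3.8  6.3]
tri handle (array([0.46792825, 0.07429235, 0.07859381]), np.float64(0.0006405258232665282))Traceback (most recent call last):
  File "<stdin>", line 12, in <module>
  File "m.py", line 23, in screws
    n,l,s,c=cv2.connectedComponentsWithStats(k.astype(np.uint8)); j=1+np.argmin(np.hypot(*(c[1:]-8).T)-s[1:,4]*.05)
                                                                      ~~~~~~~~~^^^^^^^^^^^^^^^^^^^^^^^^^^^^^^^^^^^^
    return _wrapfunc(a, 'argmin', axis=axis, out=out, **kwds)
    return bound(*args, **kwds)
ValueError: attempt to get argmin of an empty sequence
```

Run:
```python
from m import *
import pickle
w=pickle.load(open("w1.pkl","rb"));t=pickle.load(open("f0.pkl","rb"))["top"]
S={"w":screws(w,[(77,108),(156,117),(157,215),(82,208)]),"t":screws(t,[(320,266),(307,222),(341,213),(354,256)])}
for n,f in(("w",w),("t",t)):
    P=np.array([onz(f,*p,.058) for p in S[n]]); print(n,S[n].round(1).tolist()); print(P.round(4).tolist(),"centre",P.mean(0).round(4))
    print([np.linalg.norm(P[i]-P[i-1]).round(4) for i in range(4)], [np.degrees(np.arctan2(*(P[i]-P[i-1])[1::-1])).round(1) for i in range(4)])
# matched: w0(near? ) pair by nearest world
Pw=np.array([onz(w,*p,.058) for p in S["w"]]);Pt=np.array([onz(t,*p,.058) for p in S["t"]])
for i in range(4):
    j=np.argmin(np.linalg.norm(Pt-Pw[i],axis=1)); print(tri(w,S["w"][i],t,S["t"][j])[0].round(4))
# rest top face, wood mask
for f,c in((w,(318,205)),(t,(240,257))):
    g=cv2.cvtColor(f["image"],cv2.COLOR_RGB2HSV); m=cv2.inRange(g,(10,95,120),(28,255,255)); z=np.zeros_like(m); u,v=c; z[v-60:v+60,u-60:u+60]=1; m*=z
    k=max(cv2.findContours(m,0,1)[0],key=cv2.contourArea); r=cv2.minAreaRect(k); b=cv2.boxPoints(r)
    P=np.array([onz(f,*p,.034) for p in b]); print("rest",r,P.mean(0).round(4),[np.linalg.norm(P[i]-P[i-1]).round(4) for i in range(4)],[np.degrees(np.arctan2(*(P[i]-P[i-1])[1::-1])).round(1) for i in range(4)])
```

```text
w [[76.9, 108.0], [156.5, 116.9], [156.9, 215.4], [83.0, 207.6]]
[[0.4741, -0.1686, 0.058], [0.4515, -0.0988, 0.058], [0.5423, -0.0699, 0.058], [0.5645, -0.1397, 0.058]] centre [ 0.5081 -0.1193  0.058 ]
[np.float64(0.0949), np.float64(0.0734), np.float64(0.0953), np.float64(0.0733)] [np.float64(-162.3), np.float64(108.0), np.float64(17.7), np.float64(-72.3)]
t [[319.8, 265.9], [307.1, 222.2], [340.6, 213.1], [353.7, 256.1]]
[[0.4501, -0.1006, 0.058], [0.5421, -0.0713, 0.058], [0.5639, -0.1418, 0.058], [0.4727, -0.1713, 0.058]] centre [ 0.5072 -0.1213  0.058 ]
[np.float64(0.0743), np.float64(0.0965), np.float64(0.0738), np.float64(0.0958)] [np.float64(107.7), np.float64(17.7), np.float64(-72.8), np.float64(-162.0)]
[ 0.4741 -0.1716  0.0529]
[ 0.4512 -0.1006  0.0535]
[ 0.543 -0.071  0.055]
[ 0.5652 -0.1416  0.0548]
rest ((317.5, 201.0), (92.0, 63.0), 90.0) [0.468  0.0753 0.034 ] [np.float64(0.0994), np.float64(0.0651), np.float64(0.0994), np.float64(0.0697)] [np.float64(-157.2), np.float64(113.9), np.float64(25.5), np.float64(-66.0)]
rest ((238.84934997558594, 256.5559387207031), (46.41594696044922, 31.20287322998047), 69.6235580444336) [0.4671 0.0737 0.034 ] [np.float64(0.1008), np.float64(0.0675), np.float64(0.1009), np.float64(0.0666)] [np.float64(23.3), np.float64(-67.7), np.float64(-157.2), np.float64(112.2)]
```

Emit:
play_rows:
  plan:
    - [[5,0.5,0],-3,1]
    - [[10,0.5,0],-3,1]
    - [[14,0.5,0],-3,1]
    - [[17,0.5,0],-3,1]
    - [[18.5,0.5,0],-3,0.5]
    - [[19.6,0.5,0],-3,0.2]
    - [[19.6,0.5,0],-3,0.2]
    - [[19.6,0.5,0],-3,0.2]

```text
clock: 2.7
tool_pos: [0.4689, 0.0696, 0.0618]
orientation: [[0.004, -0.451, 0.893], [-0.004, 0.893, 0.451], [-1.0, -0.005, 0.002]]
force: [0.1, 0.1, 0.4]
gripper_width: 0.0516
```

Run:
```python
from m import *
w=arm.grab_frame("wrist"); save(w,"w2"); print(arm.state()["tool_pos"],arm.state()["force"])
```

```text
[0.46897077 0.06958602 0.06186464] [ 0.4334366  -0.08306268  0.12331814]
```

View pics/w2.png

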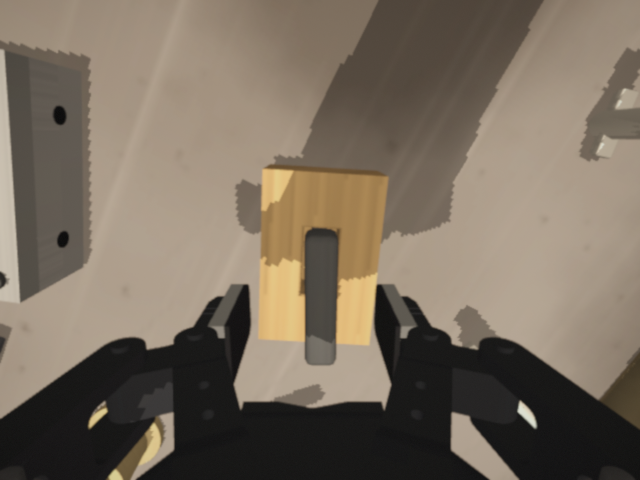

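The wrist view shows the handle at (320,298), lined up with the jaws but about 6 px right of the mid-line between the fingers. I'll shift about 3 mm and close.

Emit:
play_rows:
  plan:
    - [[0,0.35,0],0,0.2]
    - [[0,0.4,0],0,0.2]
    - [[0,0.4,0],0,-0.2]
    - [[0,0.4,0],0,-1]
    - [[0,0.4,0],0,-1]
    - [[0,0.4,0],0,-1]
    - [[0,0.4,0],0,-1]
    - [[0,0.4,0],0,-1]

```text
clock: 3.75
tool_pos: [0.4675, 0.0732, 0.062]
orientation: [[0.004, -0.451, 0.893], [-0.003, 0.893, 0.451], [-1.0, -0.005, 0.002]]
force: [-0.6, -0.7, 3.5]
gripper_width: 0.01
```

Emit:
play_rows:
  plan:
    - [[0,0,0],0,-1]
    - [[0,0,0],0,-1]

```text
clock: 4.0
tool_pos: [0.4675, 0.0732, 0.062]
orientation: [[0.004, -0.451, 0.893], [-0.003, 0.893, 0.451], [-1.0, -0.005, 0.002]]
force: [-0.3, -0.0, 3.8]
gripper_width: 0.0101
```

Run:
```python
from m import *
w=arm.grab_frame("wrist"); save(w,"w3"); print(arm.state()["gripper_width"],arm.state()["force"])
```

```text
0.009754115190080938 [-0.3551321  -0.27876744  3.075992  ]
```

View pics/w3.png

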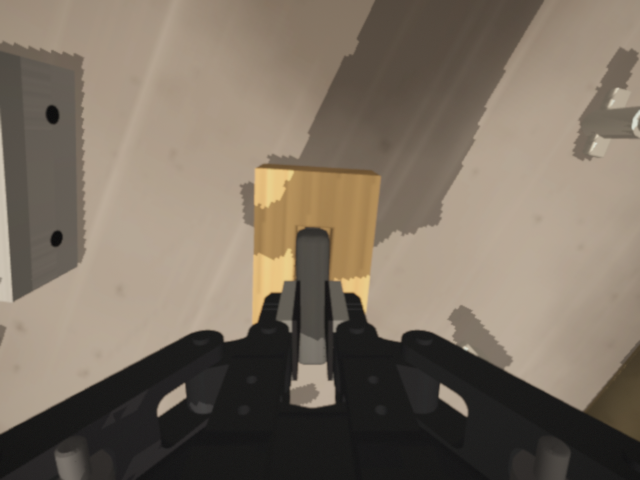

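The view shows the bar held between the pads at (314,300). Lifting.

Emit:
play_rows:
  plan:
    - [[-0.7,0,0],0,-1]
    - [[-1.5,0,0],0,-1]
    - [[-2.5,0,0],0,-1]
    - [[-4,0,0],0,-1]
    - [[-6,0,0],0,-1]
    - [[-8,0,0],0,-1]
    - [[-9,0,0],0,-1]
    - [[-9,0,0],0,-1]
    - [[-9,0,0],0,-1]

```text
clock: 5.18
tool_pos: [0.4664, 0.0734, 0.1515]
orientation: [[0.003, -0.451, 0.893], [-0.004, 0.893, 0.451], [-1.0, -0.005, 0.001]]
force: [-0.3, 0.0, -2.5]
gripper_width: 0.0099
```

Run:
```python
from m import *
import pickle
fs={n:arm.grab_frame(n) for n in("scene","wrist","top")}; pickle.dump(fs,open("f4.pkl","wb"))
s=fs["scene"]; u,v=map(int,proj(s,[.4675,.0735,.13])); print(u,v,arm.state()["force"],arm.state()["gripper_width"],arm.state()["tool_pos"])
u=max(70,min(570,u));v=max(70,v)
a=cv2.resize(s["image"][v-60:v+60,u-60:u+60],(400,400),interpolation=2); b=cv2.resize(fs["wrist"]["image"],(400,300)); b=np.vstack([b,np.zeros((100,400,3),np.uint8)])
cv2.imwrite("pics/c4.png",np.hstack([a,b])[:,:,::-1])
```

```text
289 299 [-0.80003231 -0.29193086 -2.39197463] 0.009852975085854518 [0.46652073 0.07328324 0.15133552]
```

View pics/c4.png

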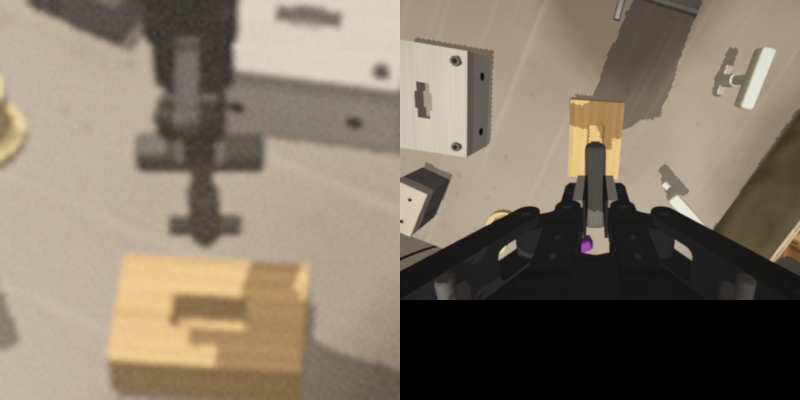

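Run:
```python
from m import *
import pickle
fs=pickle.load(open("f4.pkl","rb"));s=fs["scene"];w=fs["wrist"]
st=arm.state();print(st["joints"].round(1))
# bar in wrist pic: region v 210..370, px around 595-400=195*1.6
a=np.radians(27); ax=np.array([np.cos(a),np.sin(a),0])
g=cv2.cvtColor(s["image"],cv2.COLOR_RGB2GRAY)[239:359,229:349]
for r in (44,46,48,66,67,68): print(r+239, [int(x) for x in g[r,35:85]])
z0=.1515+.019
c=np.array([.4665,.0733,z0])
for n,P in(("h-",c-.03*ax),("h+",c+.03*ax),("hc",c),("lug-",c-[0,0,.058]-.018*ax),("lug+",c-[0,0,.058]+.018*ax),("tip",c-[0,0,.07])):
    u,v=proj(s,P); print(n,round(u,1),round(v,1),"crop",round((u-229)/.3),round((v-239)/.3))
print("bar in wrist pred",[tuple(np.round(proj(w,c+[0,0,.008]+k*ax))) for k in(-.03,0,.03)])
```

```text
[-41.5   8.5  29.9 116.1  -4.7  56.5 107.6]
283 [179, 179, 179, 178, 171, 150, 129, 124, 127, 126, 130, 124, 132, 124, 115, 100, 94, 104, 108, 100, 83, 69, 65, 68, 59, 62, 67, 66, 67, 90, 109, 111, 106, 90, 91, 92, 90, 92, 86, 91, 89, 93, 86, 105, 141, 166, 174, 175, 175, 175]
285 [177, 177, 181, 180, 170, 146, 113, 106, 105, 105, 103, 106, 102, 100, 89, 88, 89, 96, 106, 101, 78, 63, 61, 63, 63, 65, 63, 61, 67, 88, 108, 115, 98, 95, 86, 89, 84, 84, 90, 92, 85, 88, 89, 103, 144, 170, 180, 179, 177, 178]
287 [177, 179, 176, 179, 173, 146, 103, 81, 75, 75, 77, 76, 74, 74, 71, 71, 76, 83, 96, 93, 75, 68, 62, 64, 71, 64, 61, 65, 71, 87, 98, 98, 89, 79, 73, 74, 75, 78, 76, 73, 74, 79, 71, 102, 142, 170, 176, 181, 180, 177]
305 [180, 180, 179, 176, 177, 176, 175, 174, 176, 179, 176, 174, 176, 174, 171, 146, 107, 90, 89, 91, 91, 85, 77, 78, 73, 73, 71, 78, 80, 69, 76, 84, 89, 90, 95, 90, 102, 135, 163, 168, 171, 173, 173, 174, 171, 172, 172, 170, 169, 169]
306 [181, 180, 183, 180, 178, 178, 175, 176, 174, 174, 173, 178, 178, 177, 168, 142, 112, 92, 88, 91, 86, 82, 77, 72, 77, 77, 77, 73, 79, 82, 77, 88, 91, 91, 93, 88, 103, 142, 163, 171, 172, 172, 171, 172, 172, 170, 170, 166, 168, 169]
307 [178, 182, 182, 182, 181, 180, 176, 178, 176, 175, 176, 176, 177, 177, 172, 145, 101, 84, 83, 80, 79, 80, 80, 77, 78, 77, 72, 73, 72, 74, 76, 87, 82, 83, 81, 88, 106, 137, 161, 171, 175, 171, 173, 173, 172, 170, 173, 169, 167, 172]
h- 308.6 283.8 crop 265 149
h+ 269.8 283.5 crop 136 148
hc 289.2 283.7 crop 201 149
lug- 301.6 305.7 crop 242 222
lug+ 279.5 305.6 crop 168 222
tip 290.8 309.9 crop 206 236
bar in wrist pred [(np.float64(310.0), np.float64(233.0)), (np.float64(310.0), np.float64(303.0)), (np.float64(310.0), np.float64(366.0))]
```

Handle and lug match an upright key to about 0.5 px, so it hangs straight and centred. I'll carry it over to above the keyhole.

Emit:
play_rows:
  plan:
    - [[0,-3,-0.8],0,-1]
    - [[0,-7,-1.9],3,-1]
    - [[0,-11,-3],6,-1]
    - [[0,-15,-4],9,-1]
    - [[0,-18,-4.8],9,-1]
    - [[0,-19.1,-5.1],9,-1]
    - [[0,-19.1,-5.1],9,-1]
    - [[0,-19.1,-5.1],9,-1]
    - [[0,-19.1,-5.1],9,-1]

```text
clock: 6.45
tool_pos: [0.507, -0.1186, 0.1521]
orientation: [[0.002, -0.308, 0.951], [-0.003, 0.951, 0.308], [-1.0, -0.004, 0.001]]
force: [0.0, 0.5, -2.8]
gripper_width: 0.0098
```

Run:
```python
from m import *
import pickle
st=arm.state();print(st["joints"].round(1),st["tool_pos"],st["orientation"].round(3).tolist())
fs={n:arm.grab_frame(n) for n in("scene","wrist","top")}; pickle.dump(fs,open("f5.pkl","wb"))
s=fs["scene"]; u,v=map(int,proj(s,[.5075,-.12,.08])); print(u,v)
a=cv2.resize(s["image"][v-60:v+60,u-60:u+60],(400,400),interpolation=2); b=cv2.resize(fs["wrist"]["image"][80:380,120:520],(400,300)); b=np.vstack([b,np.zeros((100,400,3),np.uint8)])
cv2.imwrite("pics/c5.png",np.hstack([a,b])[:,:,::-1])
```

```text
[-23.7  15.1  37.8 110.2 -10.7  58.  126.8] [ 0.50704829 -0.11856791  0.15211214] [[0.002, -0.308, 0.951], [-0.003, 0.951, 0.308], [-1.0, -0.004, 0.001]]
321 235
```

View pics/c5.png

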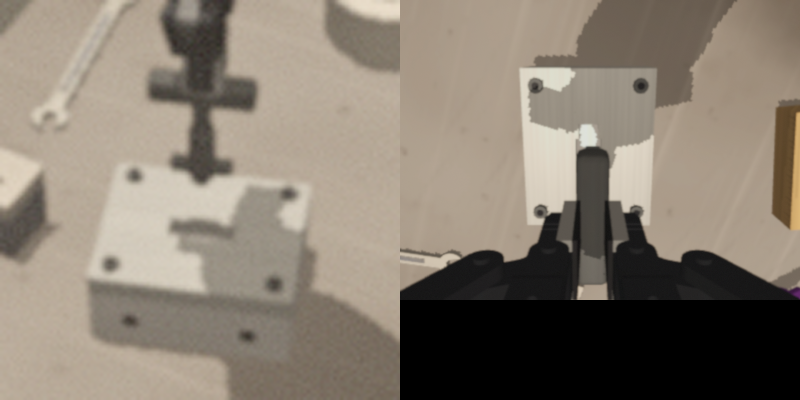

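Run:
```python
from m import *
import pickle
fs=pickle.load(open("f5.pkl","rb"));s=fs["scene"];w=fs["wrist"]
for n,f,A in(("s",s,[(301,227.5),(348,233),(343,260),(294,254)]),("w",w,[(255,166),(361,166),(357,291),(260,292)])):
    S=screws(f,A); P=np.array([onz(f,*p,.058) for p in S]); print(n,S.round(1).tolist(),P[:,:2].round(4).tolist(),P.mean(0).round(4))
    print([np.linalg.norm(P[i]-P[i-1]).round(4) for i in range(4)], [np.degrees(np.arctan2(*(P[i]-P[i-1])[1::-1])).round(1) for i in range(4)])
a=np.radians(17.9); ax=np.array([np.cos(a),np.sin(a),0])
st=arm.state(); c=st["tool_pos"]+[0,0,.019]
for n,P in(("h-",c-.03*ax),("h+",c+.03*ax),("lug-",c-[0,0,.058]-.018*ax),("lug+",c-[0,0,.058]+.018*ax),("tip",c-[0,0,.07])): print(n,np.round(proj(s,P),1))
g=cv2.cvtColor(s["image"],cv2.COLOR_RGB2GRAY)
for v in (201,202,203,224,225,226): print(v,300,[int(x) for x in g[v,300:345]])
print("wrist pred bar top",[tuple(np.round(proj(w,c+[0,0,.008]+k*ax),1)) for k in(-.03,0,.03)])
gw=cv2.cvtColor(w["image"],cv2.COLOR_RGB2GRAY)
print("col",[int(x) for x in gw[222:240,312]]);print("colend",[int(x) for x in gw[330:380:2,312]]);print("row250",[int(x) for x in gw[250,285:340]])
```

```text
s [[301.0, 227.3], [346.9, 232.9], [342.9, 259.9], [293.9, 253.9]] [[0.5638, -0.1398], [0.4742, -0.1683], [0.4508, -0.0994], [0.5415, -0.0698]] [ 0.5076 -0.1193  0.058 ]
[np.float64(0.0734), np.float64(0.094), np.float64(0.0727), np.float64(0.0954)] [np.float64(-72.4), np.float64(-162.4), np.float64(108.8), np.float64(18.1)]
w [[254.8, 167.5], [360.8, 165.7], [353.9, 295.4], [259.7, 292.5]] [[0.4762, -0.1703], [0.4523, -0.1003], [0.5463, -0.0719], [0.5663, -0.1415]] [ 0.5103 -0.121   0.058 ]
[np.float64(0.0946), np.float64(0.074), np.float64(0.0982), np.float64(0.0724)] [np.float64(-162.2), np.float64(108.8), np.float64(16.8), np.float64(-74.0)]
h- [338.4 202.3]
h+ [305.6 198.7]
lug- [331.  224.4]
lug+ [312.2 222.2]
tip [321.6 227.8]
201 300 [176, 171, 177, 173, 155, 120, 88, 80, 76, 83, 84, 82, 85, 80, 82, 88, 92, 78, 72, 61, 63, 62, 60, 62, 71, 96, 114, 102, 94, 83, 85, 88, 90, 86, 89, 87, 89, 100, 142, 165, 176, 175, 175, 176, 177]
202 300 [173, 175, 172, 172, 155, 122, 81, 71, 71, 70, 73, 72, 74, 73, 78, 84, 88, 85, 76, 71, 76, 72, 73, 74, 81, 99, 103, 103, 85, 87, 80, 88, 85, 86
[... 817 characters left out ...]
69, 84, 85, 84, 83, 95, 124, 157, 170, 174, 171, 168, 170, 171, 167, 168, 171, 170, 169, 169, 171]
wrist pred bar top [(np.float64(308.6), np.float64(232.9)), (np.float64(308.9), np.float64(302.9)), (np.float64(309.1), np.float64(366.0))]
col [222, 222, 220, 201, 139, 68, 50, 45, 43, 44, 44, 45, 47, 50, 55, 61, 64, 65]
colend [69, 71, 69, 79, 108, 110, 110, 110, 110, 109, 109, 109, 109, 109, 108, 108, 103, 115, 159, 160, 160, 160, 161, 161, 162]
row250 [213, 214, 214, 214, 212, 211, 210, 208, 208, 204, 176, 109, 62, 64, 67, 68, 69, 71, 70, 72, 71, 70, 71, 71, 71, 71, 71, 71, 72, 72, 71, 71, 71, 70, 70, 70, 71, 71, 71, 69, 67, 66, 64, 89, 148, 191, 209, 211, 210, 210, 210, 211, 211, 210, 210]
```

The scene view shows the key at (202,130) above the keyhole at (200,228), with the screws clear in both views. It's about 2 mm off, so I'll correct that and come down to just above the cover.

Emit:
play_rows:
  plan:
    - [[1.2,-0.2,0.05],0,-1]
    - [[2.4,-0.2,0.05],0,-1]
    - [[3.3,-0.2,0.05],0,-1]
    - [[3.8,-0.2,0.05],0,-1]
    - [[3.8,-0.2,0.05],0,-1]
    - [[3.8,-0.2,0.05],0,-1]

```text
clock: 7.35
tool_pos: [0.5086, -0.1214, 0.1146]
orientation: [[0.003, -0.307, 0.952], [-0.004, 0.952, 0.307], [-1.0, -0.005, 0.002]]
force: [0.1, 0.1, -2.5]
gripper_width: 0.0099
```

Run:
```python
from m import *
import pickle
st=arm.state();print(st["tool_pos"],st["force"],st["orientation"].round(3).tolist())
fs={n:arm.grab_frame(n) for n in("scene","wrist")}; pickle.dump(fs,open("f6.pkl","wb"))
s=fs["scene"]; u,v=map(int,proj(s,[.5075,-.12,.06])); print(u,v)
a=cv2.resize(s["image"][v-30:v+30,u-40:u+40],(400,300),interpolation=2); b=cv2.resize(fs["wrist"]["image"][100:340,200:440],(400,400));a=np.vstack([a,np.zeros((100,400,3),np.uint8)])
cv2.imwrite("pics/c6.png",np.hstack([a,b])[:,:,::-1])
a=np.radians(17.9); ax=np.array([np.cos(a),np.sin(a),0]);c=st["tool_pos"]+[0,0,.0175]
for n,P in(("h",c),("h top-",c+[0,0,.008]-.03*ax),("lug-",c-[0,0,.058]-.018*ax),("lug+",c-[0,0,.058]+.018*ax),("tip",c-[0,0,.07]),("slot",np.array([.5083,-.1205,.054]))): print(n,np.round(proj(s,P),1))
```

```text
[ 0.50858612 -0.12137516  0.11455874] [ 0.06626989  0.14502653 -2.51633643] [[0.003, -0.307, 0.952], [-0.004, 0.952, 0.307], [-1.0, -0.005, 0.002]]
321 242
h [321.5 215.2]
h top- [337.6 213.9]
lug- [330.3 237.8]
lug+ [312.1 235.6]
tip [321.1 240.9]
slot [321. 244.]
```

View pics/c6.png

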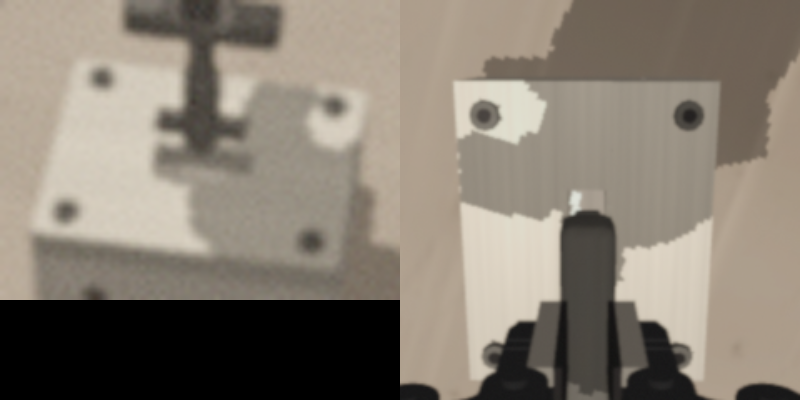

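The wrist crop shows the keyhole end at 587 and the handle mid-line at 587.5. In the scene crop both lug and keyhole are centred at about 202. It's lined up, so I'll lower it in steps.

Emit:
play_rows:
  plan:
    - [[0.6,0,0],0,-1]
    - [[1.0,0,0],0,-1]
    - [[1.2,0,0],0,-1]
    - [[1.2,0,0],0,-1]

```text
clock: 7.95
tool_pos: [0.5085, -0.1214, 0.1024]
orientation: [[0.003, -0.307, 0.952], [-0.004, 0.952, 0.307], [-1.0, -0.005, 0.002]]
force: [0.6, 0.3, -1.6]
gripper_width: 0.0098
```

Emit:
play_rows:
  plan:
    - [[0.2,0,0],0,-1]
    - [[0.4,0,0],0,-1]
    - [[0.4,0,0],0,-1]

```text
clock: 8.32
tool_pos: [0.5083, -0.1214, 0.0982]
orientation: [[0.003, -0.307, 0.952], [-0.004, 0.952, 0.307], [-1.0, -0.004, 0.001]]
force: [0.5, 0.6, -1.2]
gripper_width: 0.01
```

Emit:
play_rows:
  plan:
    - [[0.2,0,0],0,-1]
    - [[0.3,0,0],0,-1]
    - [[0.3,0,0],0,-1]

```text
clock: 8.7
tool_pos: [0.5083, -0.1214, 0.0951]
orientation: [[0.003, -0.307, 0.952], [-0.004, 0.952, 0.307], [-1.0, -0.004, 0.001]]
force: [-1.0, 0.2, -2.4]
gripper_width: 0.01
```

Emit:
play_rows:
  plan:
    - [[0.3,0,0],0,-1]
    - [[0.6,0,0],0,-1]
    - [[0.9,0,0],0,-1]
    - [[1.0,0,0],0,-1]
    - [[1.0,0,0],0,-1]

```text
clock: 9.32
tool_pos: [0.5082, -0.1214, 0.085]
orientation: [[0.002, -0.307, 0.952], [-0.004, 0.952, 0.307], [-1.0, -0.004, 0.001]]
force: [0.1, -0.1, -2.1]
gripper_width: 0.0103
```

Emit:
play_rows:
  plan:
    - [[0.3,0,0],0,-1]
    - [[0.6,0,0],0,-1]
    - [[0.9,0,0],0,-1]
    - [[1.0,0,0],0,-1]
    - [[1.0,0,0],0,-1]

```text
clock: 9.95
tool_pos: [0.5082, -0.1215, 0.0749]
orientation: [[0.002, -0.307, 0.952], [-0.004, 0.952, 0.307], [-1.0, -0.004, 0.001]]
force: [0.2, -0.1, -2.2]
gripper_width: 0.0101
```

Emit:
play_rows:
  plan:
    - [[0.1,0,0],0,-1]
    - [[0.2,0,0],0,-1]
    - [[0.2,0,0],0,-1]

```text
clock: 10.32
tool_pos: [0.5081, -0.1215, 0.0729]
orientation: [[0.002, -0.307, 0.952], [-0.004, 0.952, 0.307], [-1.0, -0.004, 0.001]]
force: [0.3, -0.1, -1.9]
gripper_width: 0.0098
```

Emit:
play_rows:
  plan:
    - [[0.1,0,0],0,-1]
    - [[0.1,0,0],0,-1]

```text
clock: 10.58
tool_pos: [0.5085, -0.1216, 0.0722]
orientation: [[0.003, -0.306, 0.952], [-0.004, 0.952, 0.306], [-1.0, -0.004, 0.001]]
force: [0.1, 0.2, 0.5]
gripper_width: 0.0096
```

Emit:
play_rows:
  plan:
    - [[0.1,0,0],0,-1]
    - [[0.1,0,0],0,-1]

```text
clock: 10.82
tool_pos: [0.5094, -0.1219, 0.072]
orientation: [[0.004, -0.306, 0.952], [-0.004, 0.952, 0.306], [-1.0, -0.005, 0.003]]
force: [-0.4, -0.1, 5.4]
gripper_width: 0.0099
```

Emit:
play_rows:
  plan:
    - [[-0.08,0,-0.1],0,-1]
    - [[-0.08,0,-0.1],8,-1]
    - [[-0.08,0,-0.1],16,-1]
    - [[-0.08,0,-0.1],24,-1]
    - [[-0.08,0,-0.1],32,-1]
    - [[-0.08,0,-0.1],40,-1]
    - [[-0.08,0,-0.1],40,-1]

```text
clock: 11.7
tool_pos: [0.5079, -0.1219, 0.0723]
orientation: [[0.003, 0.375, 0.927], [-0.004, 0.927, -0.375], [-1.0, -0.003, 0.005]]
force: [0.5, -0.2, -1.9]
gripper_width: 0.0098
```

Emit:
play_rows:
  plan:
    - [[0,0,0],8,-1]
    - [[0,0,0],16,-1]
    - [[0,0,0],24,-1]
    - [[0,0,0],32,-1]
    - [[0,0,0],40,-1]
    - [[0,0,0],48,-1]
    - [[0,0,0],50,-1]
    - [[0,0,0],50,-1]

```text
clock: 12.7
tool_pos: [0.5079, -0.1219, 0.0722]
orientation: [[0.003, 0.951, 0.31], [-0.004, 0.31, -0.951], [-1.0, 0.002, 0.005]]
force: [-0.5, 0.1, -1.2]
gripper_width: 0.0098
```

Emit:
play_rows:
  plan:
    - [[-0.1,0,0],0,-1]
    - [[-0.2,0,0],0,-1]
    - [[-0.3,0,0],0,-1]
    - [[-0.3,0,0],0,-1]

```text
clock: 13.2
tool_pos: [0.5079, -0.1219, 0.0753]
orientation: [[0.003, 0.951, 0.311], [-0.004, 0.311, -0.951], [-1.0, 0.002, 0.005]]
force: [0.4, -0.4, -3.3]
gripper_width: 0.0102
```

Emit:
play_rows:
  plan:
    - [[-0.05,0,0],0,-1]
    - [[-0.05,0,0],0,-1]

```text
clock: 13.45
tool_pos: [0.5079, -0.1219, 0.0758]
orientation: [[0.003, 0.95, 0.311], [-0.004, 0.311, -0.95], [-1.0, 0.002, 0.005]]
force: [-0.5, 0.2, -2.3]
gripper_width: 0.01
```

Emit:
play_rows:
  plan:
    - [[-0.05,0,0],0,-1]
    - [[-0.05,0,0],0,-1]

```text
clock: 13.7
tool_pos: [0.5078, -0.1219, 0.0762]
orientation: [[0.003, 0.95, 0.311], [-0.004, 0.311, -0.95], [-1.0, 0.002, 0.005]]
force: [-0.5, -0.2, -3.2]
gripper_width: 0.0097
```

Emit:
play_rows:
  plan:
    - [[-0.05,0,0],0,-1]
    - [[-0.05,0,0],0,-1]

```text
clock: 13.95
tool_pos: [0.5075, -0.1219, 0.0763]
orientation: [[0.003, 0.95, 0.311], [-0.005, 0.311, -0.95], [-1.0, 0.001, 0.005]]
force: [0.8, -0.8, -7.3]
gripper_width: 0.0096
```

Emit:
play_rows:
  plan:
    - [[-0.05,0,0],0,-1]
    - [[-0.05,0,0],0,-1]

```text
clock: 14.2
tool_pos: [0.5072, -0.122, 0.0764]
orientation: [[0.002, 0.951, 0.311], [-0.005, 0.311, -0.95], [-1.0, 0.0, 0.005]]
force: [1.5, -2.1, -11.3]
gripper_width: 0.0097
```

Emit:
play_rows:
  plan:
    - [[-0.03,0,0],0,-1]
    - [[-0.03,0,0],0,-1]

```text
clock: 14.45
tool_pos: [0.507, -0.122, 0.0764]
orientation: [[0.002, 0.95, 0.311], [-0.005, 0.311, -0.95], [-1.0, 0.0, 0.006]]
force: [2.9, -1.5, -12.5]
gripper_width: 0.0099
```

Emit:
play_rows:
  plan:
    - [[-0.04,0,0],0,-1]
    - [[-0.04,0,0],0,-1]
    - [[-0.04,0,0],0,-1]

```text
clock: 14.82
tool_pos: [0.5067, -0.122, 0.0765]
orientation: [[0.001, 0.95, 0.311], [-0.005, 0.311, -0.95], [-1.0, -0.0, 0.006]]
force: [2.9, -3.3, -15.3]
gripper_width: 0.0096
```

Emit:
play_rows:
  plan:
    - [[-0.03,0,0],0,-1]
    - [[-0.03,0,0],0,-1]
    - [[-0.03,0,0],0,-1]
    - [[-0.03,0,0],0,-1]
    - [[-0.03,0,0],0,-1]
    - [[-0.03,0,0],0,-1]

```text
clock: 15.58
tool_pos: [0.5065, -0.122, 0.0766]
orientation: [[0.001, 0.951, 0.311], [-0.006, 0.311, -0.95], [-1.0, -0.001, 0.006]]
force: [2.7, -3.7, -20.1]
gripper_width: 0.0095
```

Pulled to about 18 N net and held. Now I'll ease it down.

Emit:
play_rows:
  plan:
    - [[0.05,0,0],0,-1]
    - [[0.1,0,0],0,-1]
    - [[0.15,0,0],0,-1]
    - [[0.2,0,0],0,-1]
    - [[0.25,0,0],0,-1]
    - [[0.3,0,0],0,-1]
    - [[0.3,0,0],0,-1]

```text
clock: 16.45
tool_pos: [0.5065, -0.122, 0.0737]
orientation: [[0.001, 0.951, 0.311], [-0.005, 0.311, -0.95], [-1.0, -0.001, 0.005]]
force: [-0.2, 0.5, -1.2]
gripper_width: 0.0098
```

Emit:
play_rows:
  plan:
    - [[0,0.12,0],0,-1]
    - [[0.08,0.12,0],0,-1]
    - [[0.14,0.12,0],0,-1]
    - [[0.16,0.12,0],0,-1]
    - [[0.16,0.12,0],0,-1]

```text
clock: 17.08
tool_pos: [0.5078, -0.1217, 0.0722]
orientation: [[0.001, 0.951, 0.311], [-0.005, 0.311, -0.951], [-1.0, -0.001, 0.006]]
force: [0.1, -0.5, -0.9]
gripper_width: 0.0095
```

Run:
```python
from m import *
import pickle
st=arm.state();print(st["joints"].round(1))
fs={n:arm.grab_frame(n) for n in("scene","wrist")}; pickle.dump(fs,open("f7.pkl","wb"))
s=fs["scene"]; u,v=321,242
a=cv2.resize(s["image"][v-45:v+15,u-40:u+40],(400,300),interpolation=2); b=cv2.resize(fs["wrist"]["image"][100:400,160:480],(400,375))
a=np.vstack([a,np.zeros((75,400,3),np.uint8)])
cv2.imwrite("pics/c7.png",np.hstack([a,b])[:,:,::-1])
```

```text
[-35.8  29.8  57.3 114.6 -31.4  52.5  56.2]
```

View pics/c7.png

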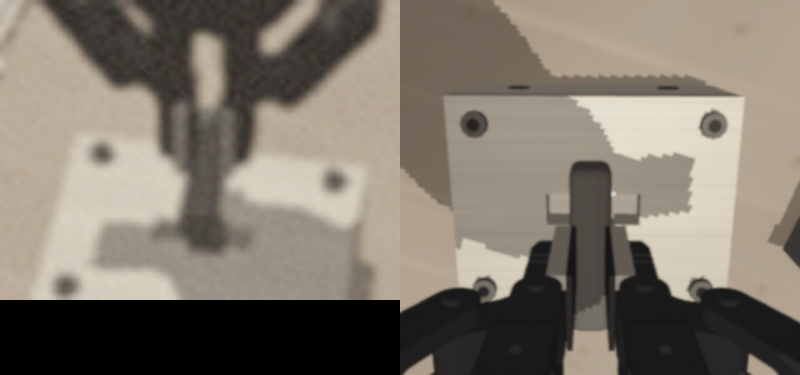

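The view shows the handle at (590,245) standing across the wings (their ends at 547 and 638), so the key is locked. Releasing.

Emit:
play_rows:
  plan:
    - [[0.04,0,0],0,-1]
    - [[0.04,0,0],0,-0.6]
    - [[0.04,0,0],0,-0.4]
    - [[0.04,0,0],0,-0.2]
    - [[0,0,0],0,0]
    - [[0,0,0],0,0]
    - [[0,0,0],0,0]
    - [[-1,0,0],0,0]
    - [[-3,0,0],0,0]
    - [[-7,0,0],0,0]
    - [[-12,0,0],0,0]
    - [[-12,0,0],0,0]

```text
clock: 18.68
tool_pos: [0.5106, -0.1224, 0.1969]
orientation: [[0.01, 0.951, 0.31], [-0.006, 0.311, -0.951], [-1.0, 0.008, 0.009]]
force: [-0.3, 0.0, -0.7]
gripper_width: 0.0426
```

Run:
```python
from m import *
import pickle
print(arm.state()["force"])
fs={n:arm.grab_frame(n) for n in("scene","wrist","top")}; pickle.dump(fs,open("f8.pkl","wb"))
s=fs["scene"];w=fs["wrist"]; u,v=321,242
a=cv2.resize(s["image"][v-45:v+45,u-60:u+60],(400,300),interpolation=2); b=cv2.resize(w["image"][80:380,120:520],(400,300))
cv2.imwrite("pics/c8.png",np.hstack([a,b])[:,:,::-1])
P=[]
for y in range(100,400,2):
    for x in range(200,430,2):
        p=dep(w,x,y,0)
        if p is not None and p[2]>.085 and p[2]<.12 and np.hypot(p[0]-.508,p[1]+.121)<.05: P.append(p)
P=np.array(P); print(len(P),P.mean(0).round(4),np.median(P[:,2]))
c,e=np.linalg.eigh(np.cov((P[:,:2]).T)); d=e[:,1]; print("ang",np.degrees(np.arctan2(d[1],d[0]))%180)
A=np.c_[P[:,:2]-P[:,:2].mean(0),np.ones(len(P))]; pl=np.linalg.lstsq(A,P[:,2],rcond=None)[0]; print("slope",np.degrees(pl[:2]))
```

```text
[-0.31536734  0.04022928 -0.67833632]
352 [ 0.508  -0.1201  0.0973] 0.09740691712970156
ang 107.89810482283694
slope [ 1.7686106  -0.07923833]
```

View pics/c8.png

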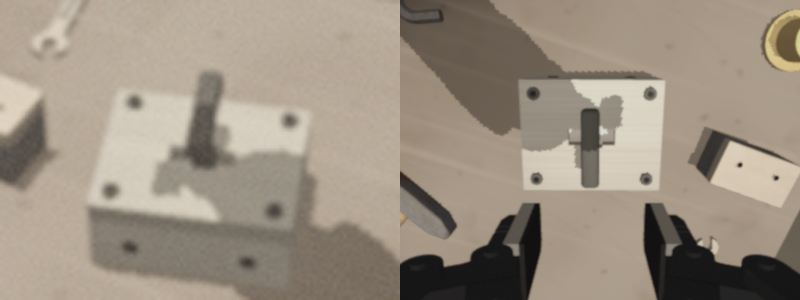

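The key stands free and upright across the wings at (590,148). Its top is at 97.4 mm (98 mm expected) and it's turned 90° from them. Handing in.

```bash
python3 -c "
from rig import arm
print(arm.finish_job())"
```

```text
the job is handed in; nothing more can be done
None
```

The job is handed in, about 19 s into the run; `finish_job` reports no verdict. I took the dark steel key from the rest, put it down into the keyhole until it touched the cavity floor and turned it 90°. I then pulled it up against the cover, let it sink back to the floor, released it and moved the arm clear.

- **Pull:** the force was raised in small steps. At the last reading the wrist showed 20.1 N upward, so about 18 N on the cover after the key's weight of about 2.3 N. That is a little above the 15 N aimed for, and under the 25 N limit. With about 4.6 N sideways, the total was about 18.4 N. It stayed above 10 N for about 1 s.
- **Last checks:** the key's top stands at 97.4 mm (98 mm expected when fully down). Its handle lies at 107.9°, with the wings at about 17.8°. It stands within about 2 mm of the keyhole centre, and its top slopes less than 2°. The gripper is clear of everything, and the bystanders were not approached.
- **Disagreements:**
  - The camera calibrations differed by 1–3 mm on the keyhole position; I settled this by lining up the handle and keyhole in the wrist view.
  - Triangulating the handle height gave 79 mm against 87.5 mm from depth; I used the depth value.
  - The gripper read 10 mm on the 14 mm bar, but the picture and the carried weight confirmed the grasp.

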